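# Prop up the folding polishing-wheel stand and steady it

## Task

The small polishing-wheel stand on the jeweller's bench is folded back. While it is still folded back, swing its kickstand all the way down, over centre, until it snaps to its lower stop; then raise the stand until it is upright on the kickstand's foot, and finish with the gripper still holding it there, because it tips back as soon as it is let go. Leave the oil bottle, the punch cup and the pliers where they are.

Things in the scene. Friction and masses are not known exactly. Their poses are not given: they have to be found in the camera images.
- base: Green steel base plate, fixed to the bench, 200 x 160 x 6 mm. Origin on the bench surface below the middle of the stand's hinge line: z up, y along the hinge line, x to the kickstand side (roughly away from the robot). The plate spans x -75 to +125, y -80 to +80 mm. Two 30 mm high lugs at y = +-60 mm hold the hinge, whose axis is 22 mm above the bench.
- stand (a joint): Hinge of the blue frame, rad: 0 = upright, +0.45 = folded back on its stop, leaning to base -x (the start); negative = past upright, to the kickstand side. A spring and the weight (0.65 kg) pull it back to 0.45; holding it upright takes about 3 N at the handle. With the kickstand down, its foot meets the base plate at 0 and stops the frame there.
- hub (a point): Centre of the brass hub, in the frame's plane 105 mm up from the hinge axis, on a blue cross tube. The frame is two upright blue 14 mm tubes at base y = +-45 mm, joined at the top by the handle. The hub carries a grey felt wheel (84 mm diameter, 22 mm thick) on the base's -x side, its far face 42 mm (hub nut 48 mm) from the frame's plane.
- handle (a point): Middle of the red handle bar: round, 16 mm diameter, 110 mm long, parallel to the base's y, its centre 210 mm from the hinge axis (at stand = 0.45 it is 211 mm above the bench and 91 mm to the base's -x side of the hinge; upright it is 232 mm above the bench). It can be pinched from above and turns between the pads as the frame swings.
- kickstand (a joint): Kickstand pivot, rad: 0 = stowed on the upper stop, sticking out sideways to base +y (the start); 2.09 = fully down on the lower stop. Spring: below dead centre, 1.2, it returns to stowed; beyond, it snaps down by itself; at most 2 N at the foot. Leg direction from the pivot at value q, in the frame's axes (base axes when upright): x = -0.5 sin a, y = cos a, z = 0.866 sin a, with a = 0.262 - q.
- pivot (a point): Pivot of the kickstand, on the frame's middle line: 105 mm up the frame from the hinge axis and 30 mm out from the frame's plane on the kickstand side.
- foot (a point): Centre of the black rubber ball foot (18 mm diameter) at the end of the kickstand, 134 mm from the pivot; the leg is a straight round steel bar of 12 mm diameter.
- oil_bottle: Amber oil bottle with black cap, 42 mm diameter, 95 mm high, loose; origin under its centre. Leave alone.
- punch_cup: Brass cup of steel punches, 56 mm diameter, 90 mm high, loose; origin under its centre. Leave alone.
- pliers: Blue-handled pliers lying flat, about 155 mm long, 46 mm wide, 12 mm high, loose; origin under the joint, jaws to its +x, handles to its -x (about 100 mm). Leave alone.

How it is judged (in metres and radians):
On the way:
1. the kickstand is swung fully down onto its lower stop while the stand is still folded back (value of joint kickstand above 1.95 rad and value of joint stand above 0.3 rad), for 0.2 s.
At the end, for the whole second after the job is handed in: The kickstand is fully down (over 1.95 rad), the stand is upright within 0.06 rad (3.4 degrees) and still, and the fingers are holding it (more than 0.5 N of contact) (value of joint kickstand above 1.95 rad and value of joint stand between -0.06 and 0.06 rad and contact force between the fingers and stand above 0.5 N and angular speed of stand below 0.1 rad/s); the arm keeps its last pose, push and grip.
It fails at once if the oil bottle is moved more than 20 mm or knocked over (distance of oil_bottle from where it was at the start of the episode above 0.02 m or angle between oil_bottle's own z axis and vertical above 0.5 rad).
It fails at once if the punch cup is moved more than 20 mm or knocked over (distance of punch_cup from where it was at the start of the episode above 0.02 m or angle between punch_cup's own z axis and vertical above 0.5 rad).
It fails at once if the pliers are moved more than 20 mm (distance of pliers from where it was at the start of the episode above 0.02 m).
It also fails if it takes over 48 s, if anything falls off the work surface, if the arm or the gripper's body presses on something with over 40 N, if the wrist force passes 120 N, or if a joint passes its speed limit or range.

## Robot

A 7-joint arm with a two-finger parallel gripper is mounted at the origin on the work surface. World frame = base frame: x ahead of the robot, y to its left, z up, the work surface at z = 0. Lengths are in mm, angles in rad, forces in N, time in s.
With the tool pointing down it reaches from about 400 to 750 mm from the base axis. Payload 19.5 kg.
Tool frame: the origin (TCP) lies at the very end of the fingers, on their centre line; the grasp point (between the pads) lies 19 mm behind it; z points along the fingers, y is the line along which they close (so a half turn about z gives the same grasp; the last joint's range is limited). The gripper opens to 85 mm and grips with 20 to 120 N. Pads are 22 mm wide; open, the fingers measure 114 mm over their backs; the gripper's body (76 mm by 85 mm) begins 54 mm behind the grasp point. The pads swing forward as they close: fully open they stand 13 mm farther back than shut.
Start: joints at [1.258, 0.707, -0.028, 1.485, 0.022, 0.951, -0.075], TCP at [153.808, -554.02, 231.268] pointing down, gripper open.
Joint ranges: [-2.71, 2.71], [-0.32, 2.16], [-1.57, 1.52], [0, 2.45], [-1.46, 4.6], [0, 2.02], [-2.83, 2.83]. Speed limits (rad/s): [1.89, 1.89, 2.57, 2.57, 3.01, 3.01, 3.01].

## Interface

Orientations are given as a rotation vector (axis times angle).
In Python, from workcell import arm, eyes gives the robot as it stands.
- The arm moves only by the shell command python3 -m handwheel 'ROWS' [FORCE]. ROWS is JSON, a list that holds one entry, the list of rows, each a list of 7 numbers: the shift along the tool's x, y, z each as a share of 25 cm, from -1 to 1, then the turn, a rotation vector about the tool's x, y, z each as a share of 30 degrees, from -1 to 1, then the opening, from 0 (shut) to 1 (fully open). In form: [[[tx, ty, tz, rx, ry, rz, fingers], ...]]. A call has 1 to 10 rows; each row shifts and turns the commanded pose from where the row before left it, along the tool's axes as they then stand; what a row does not reach is not made up. A row lasts 1/12 s, in which the tool goes at most 41.7 mm and 7.16 degrees, less where a joint would pass 70% of its speed; a pose out of reach is approached as far as the arm can. A call with a number of a shift or a turn outside -1 to 1 is refused whole. A call with a gripper value outside its range is refused whole. The fingers move at their own pace and stop on an object; FORCE is the grip in N (left out, the last holds). Time passes only in rows, so rows that do not move let the fingers close. It gives the time, the measured TCP pose, the force, the opening and the grip force at its end, in the units of the state.
- arm.sense(): the state, without advancing time (a new reading comes with each control period).
- eyes.grab_frame(name): name is "scene" or "top"; returns the picture (480x640x3 uint8, red, green, blue); there is no depth.
- eyes.camera_model(name): a dict with "camera_matrix" (3x3 intrinsics, pixels), "dist_coeffs" ([k1, k2, p1, p2, k3] as OpenCV has them; the pictures are not rectified), "R" (3x3) and "t" (3): a world point X has camera coordinates R X + t. Camera axes: x right, y down, z forward; pixel columns grow to the right and rows downward; lengths in mm; the calibration is good to about 2 mm. A picture is of the moment at which its call begins. camera_model takes no time and is no camera call.
- arm.finish_job(): hands the job in; it is judged then, once.
The state is a dict: "time": time; "q": joint angles; "qvel": joint speeds; "joint_torque": joint torques, N m; "eef_pos": TCP position; "tcp_rot": TCP orientation; "contact_force": force on the tool from outside, world axes, zero at the start; "moment": the same for the moment, N m; "gripper_width": opening from 0.0 (shut) to 1.0 (fully open); "grip_force": force on a finger pad.
Only numpy, scipy, OpenCV 4.12 (cv2) and the standard library are available. Lean on these libraries where they do the work, as an engineer would, in place of code of your own. Each camera call takes 0.05 s, during which the arm holds its last target. There are 200 camera calls.

## Working session

There is one attempt and no reset: what is moved stays moved. The work goes in short steps, Python scripts to look and compute and a shell command to move; the robot and the scene stay as the last step left them, time stands still between calls to the robot, and variables do not carry over. Pictures are saved under pics/ and viewed, at most 10 in all, crops included, and the job is handed in when it is done.

```bash
mkdir -p pics; ls; python3 - <<'E'
from workcell import arm, eyes
import cv2
for n in("scene","top"):
    f=eyes.grab_frame(n); cv2.imwrite(f"pics/{n}0.png",cv2.cvtColor(f,cv2.COLOR_RGB2BGR)); print(n,eyes.camera_model(n))
s=arm.sense(); print(s)
E
```

```text
pics
scene {'camera_matrix': array([[450.92522122,   0.        , 322.54031783],
       [  0.        , 450.92522122, 240.36909437],
       [  0.        ,   0.        ,   1.        ]]), 'dist_coeffs': array([-0.00458737,  0.        ,  0.        ,  0.        ,  0.        ]), 'R': array([[ 0.61261506,  0.79030509, -0.01098391],
       [ 0.61970579, -0.48890572, -0.61395108],
       [-0.49057876,  0.36930888, -0.78926765]]), 't': array([-355.52290607, -217.55338783, 1216.93952936])}
top {'camera_matrix': array([[482.09631481,   0.        , 305.58826436],
       [  0.        , 482.09631481, 239.3639063 ],
       [  0.        ,   0.        ,   1.        ]]), 'dist_coeffs': array([-0.07994267,  0.        ,  0.        ,  0.        ,  0.        ]), 'R': array([[ 0.01170498, -0.99985233, -0.0125822 ],
       [-0.99870743, -0.0110673 , -0.04960833],
       [ 0.04946175,  0.0131466 , -0.99868949]]), 't': array([  29.79820072,  557.79709717, 1155.06655536])}
{'time': 0.1, 'q': array([ 1.25828292,  0.70700926, -0.02756096,  1.48494259,  0.02202988,
        0.95090203, -0.07552025]), 'qvel': array([ 5.15839439e-04, -7.47064093e-04, -6.20997717e-04, -1.30141884e-03,
        2.34759262e-04, -3.46390597e-04,  6.63633055e-05]), 'joint_torque': array([ 3.85746098e-03, -8.84282684e+01,  1.23727910e+00, -2.36455804e+01,
        1.71039719e-02,  5.07298973e-03,  1.10414206e-06]), 'eef_pos': array([ 153.72634721, -553.83004434,  230.89509647]), 'tcp_rot': array([-3.11192027e+00, -4.23895655e-01,  3.41308328e-04]), 'contact_force': array([-1.27382659, -0.61246589,  0.1795202 ]), 'moment': array([-0.01596858, -0.01599342,  0.01299873]), 'grip_force': 0.0, 'gripper_width': 0.9990029693963829}
```

View pics/scene0.png

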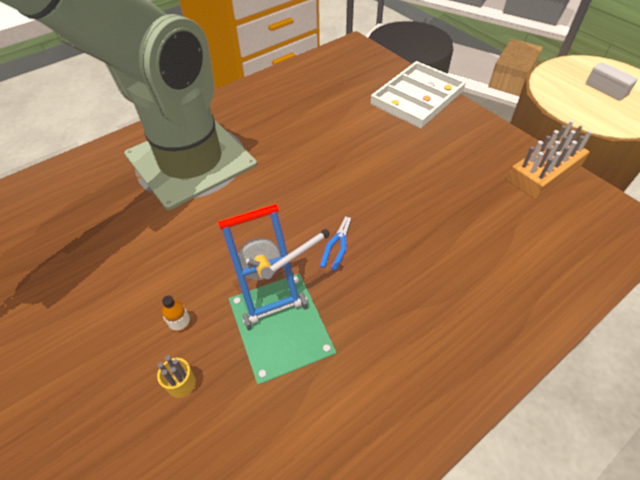

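View pics/top0.png

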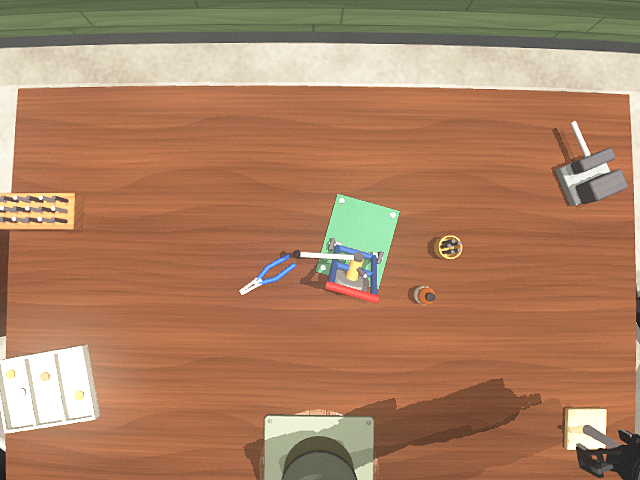

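The scene view shows the stand at about (262,265), with its leg out to the foot at (325,235). The top view shows the handle ends at about (328,285) and (379,298), the foot at (296,254), the bottle at (425,296), the cup at (450,247) and the pliers at (270,273). I'll enlarge both views.

```bash
python3 - <<'E'
import cv2
a=cv2.imread("pics/top0.png")[185:310,235:470]; cv2.imwrite("pics/topc.png",cv2.resize(a,None,fx=3.4,fy=3.4,interpolation=cv2.INTER_CUBIC))
a=cv2.imread("pics/scene0.png")[195:405,150:360]; cv2.imwrite("pics/scenec.png",cv2.resize(a,None,fx=2.8,fy=2.8,interpolation=cv2.INTER_CUBIC))
E
```

```text
(no output)
```

View pics/topc.png

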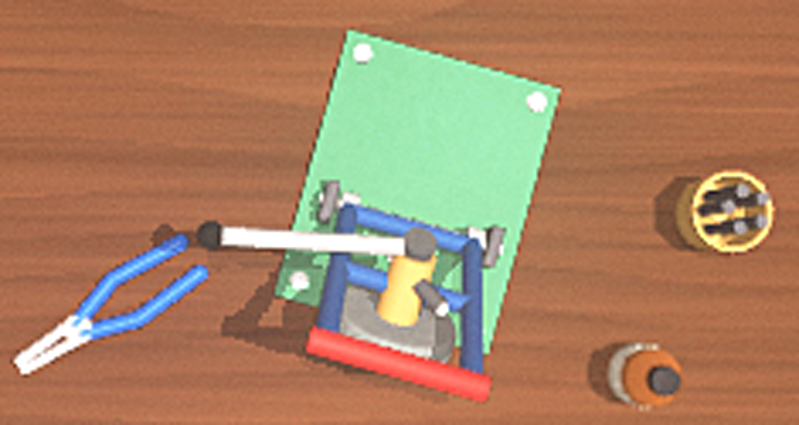

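View pics/scenec.png

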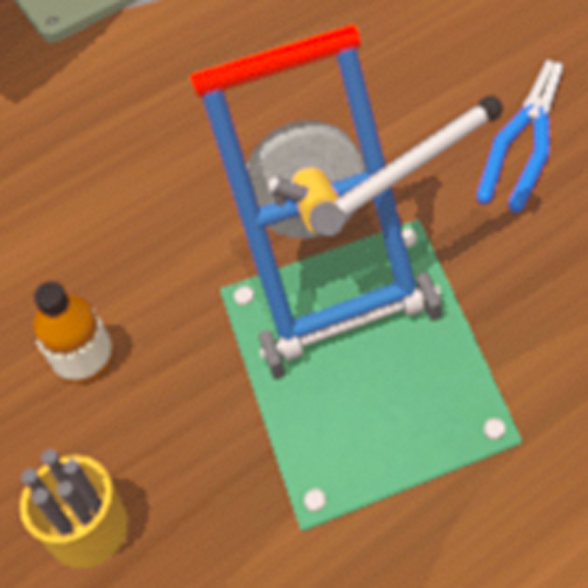

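```bash
cat > h.py <<'E'
import numpy as np, cv2
from workcell import arm, eyes
from scipy.optimize import least_squares
from scipy.spatial.transform import Rotation as R
cam={n:eyes.camera_model(n) for n in("scene","top")}
def proj(n,P):
    c=cam[n]; return cv2.projectPoints(np.float64(P).reshape(-1,1,3),cv2.Rodrigues(c["R"])[0],c["t"],c["camera_matrix"],c["dist_coeffs"])[0].reshape(-1,2)
def unproj(n,uv,z):
    c=cam[n]; r=c["R"].T@np.append(cv2.undistortPoints(np.float64([[uv]]),c["camera_matrix"],c["dist_coeffs"])[0,0],1)
    o=-c["R"].T@c["t"]; return o+r*(z-o[2])/r[2]
def fr(P,th): # frame coords (origin hinge) -> base coords ; lean to -x
    P=np.atleast_2d(P); c,s=np.cos(th),np.sin(th)
    return np.c_[c*P[:,0]-s*P[:,2],P[:,1],22+s*P[:,0]+c*P[:,2]]
def foot(q,L=134):
    a=.262-q; return np.array([30-.5*np.sin(a)*L,np.cos(a)*L,105+.866*np.sin(a)*L])
def world(p,B):
    B=np.atleast_2d(B); c,s=np.cos(p[2]),np.sin(p[2]); return np.c_[p[0]+c*B[:,0]-s*B[:,1],p[1]+s*B[:,0]+c*B[:,1],B[:,2]]
def cr(pts,f,o): return (np.array(pts)+.5)/f-.5+o
E
python3 - <<'E'
from h import *
z=6;H=fr([[0,55,210],[0,-55,210],foot(0)],.45)
Bt=np.vstack([[[125,80,z],[125,-80,z],[-75,80,z]],H]); ut=cr([(348,30),(560,90),(275,296),(310,342),(489,390),(209,234)],3.4,[235,185])
Bs=np.vstack([[[125,80,z],[125,-80,z],[-75,-80,z],[-75,80,z]],H]); us=cr([(520,440),(303,528),(222,290),(420,222),(357,37),(196,84),(490,107)],2.8,[150,195])
f=lambda p:np.r_[(proj("top",world(p,Bt))-ut).ravel(),(proj("scene",world(p,Bs))-us).ravel()]
r=least_squares(f,[480,-80,0]);p=r.x;print(p,f(p).round(1)); np.save("p.npy",p)
for q in(0,.5,1,1.2,1.6,2.09): print(q,world(p,fr(foot(q),.45)).round(),fr(foot(q),.45).round())
print("pivot",world(p,fr([30,0,105],.45)),"handle",world(p,fr([0,0,210],.45)),world(p,fr([0,0,210],0)))
for n,uv,zz in(("bottle",(662,380),95),("cup",(733,208),90),("pl",(80,328),12),("plh",(183,240),10),("plh2",(205,272),10)): print(n,unproj("top",cr(uv,3.4,[235,185]),zz))
E
```

```text
[ 5.31612916e+02 -8.33094979e+01 -2.62655028e-01] [-0.4 -0.7  0.1 -0.8 -0.9 -0.3 -0.8 -0.9 -0.7 -0.2  0.2  0.4  0.8  0.1
 -1.1  0.6 -1.1 -0.9 -0.5 -1.6  0.1 -0.6 -1.1  0.9 -0.2  0.4]
0 [[519.  54. 149.]] [[-47. 129. 149.]]
0.5 [[573.  41. 112.]] [[  7. 130. 112.]]
1 [[611.  -2.  79.]] [[56. 99. 79.]]
1.2 [[620. -25.  69.]] [[71. 79. 69.]]
1.6 [[626. -77.  56.]] [[89. 31. 56.]]
2.09 [[ 608. -139.   57.]] [[ 89. -34.  57.]]
pivot [[513.59484183 -78.46504171 129.59591177]] handle [[443.40284416 -59.59276671 211.09389149]] [[531.61291649 -83.30949793 232.        ]]
bottle [ 427.9389668  -245.00843602   95.        ]
cup [ 542.59886844 -293.92167962   90.        ]
pl [454.87030576 149.97493521  12.        ]
plh [518.53207784  77.36585076  10.        ]
plh2 [495.86583834  61.34077025  10.        ]
```

```bash
cat >> h.py <<'E'
def togo(tb,p=None):
    """shift (tool shares of 250mm) to TCP target in base coords, turn needed (shares of 30deg)"""
    p=np.load("p.npy") if p is None else p
    s=arm.sense(); Rt=R.from_rotvec(s["tcp_rot"]); d=world(p,tb)[0]-s["eef_pos"]
    c,sn=np.cos(p[2]),np.sin(p[2]); bx=np.array([c,sn,0]); T=[]
    for sg in(1,-1):
        y=sg*bx; z=np.array([0,0,-1.]); x=np.cross(y,z)
        T.append((Rt.inv()*R.from_matrix(np.c_[x,y,z])).as_rotvec()/np.deg2rad(30))
        T[-1]=(T[-1].round(3), (np.c_[x,y,z].T@d/250).round(3))
    b=s["eef_pos"]-[p[0],p[1],0]; print("base",(c*b[0]+sn*b[1]).round(1),(-sn*b[0]+c*b[1]).round(1),b[2].round(1),"F",s["contact_force"].round(1),"t",s["time"],"w",round(s["gripper_width"],2),s["grip_force"])
    print("now-axes shift",(Rt.inv().apply(d)/250).round(3)); print("turn,+shift after",T[0],"\nalt",T[1],"q7",s["q"].round(2))
E
python3 - <<'E'
from h import *
togo([-85,112,330])
togo([-85,112,125])
E
```

```text
base -242.8 -552.5 230.9 F [-1.3 -0.6  0.2] t 0.1 w 1.0 0.0
now-axes shift [ 1.895 -1.968 -0.395]
turn,+shift after (array([-2.000e-03, -1.000e-03, -1.981e+00]), array([ 2.658,  0.631, -0.396])) 
alt (array([-1.000e-03,  2.000e-03,  4.019e+00]), array([-2.658, -0.631, -0.396])) q7 [ 1.26  0.71 -0.03  1.48  0.02  0.95 -0.08]
base -242.8 -552.5 230.9 F [-1.3 -0.6  0.2] t 0.1 w 1.0 0.0
now-axes shift [ 1.895 -1.967  0.425]
turn,+shift after (array([-2.000e-03, -1.000e-03, -1.981e+00]), array([2.658, 0.631, 0.424])) 
alt (array([-1.000e-03,  2.000e-03,  4.019e+00]), array([-2.658, -0.631,  0.424])) q7 [ 1.26  0.71 -0.03  1.48  0.02  0.95 -0.08]
```

```bash
python3 -m handwheel '[[[0,0,-0.04,0,0,-0.198,0],[0,0,-0.04,0,0,-0.198,0],[0,0,-0.04,0,0,-0.198,0],[0,0,-0.04,0,0,-0.198,0],[0,0,-0.04,0,0,-0.198,0],[0,0,-0.04,0,0,-0.198,0],[0,0,-0.04,0,0,-0.198,0],[0,0,-0.04,0,0,-0.198,0],[0,0,-0.04,0,0,-0.198,0],[0,0,-0.04,0,0,-0.198,0]]]' 30
python3 -m handwheel '[[[0.12,0.028,0,0,0,0,0],[0.12,0.028,0,0,0,0,0],[0.12,0.028,0,0,0,0,0],[0.12,0.028,0,0,0,0,0],[0.12,0.028,0,0,0,0,0],[0.12,0.028,0,0,0,0,0],[0.12,0.028,0,0,0,0,0],[0.12,0.028,0,0,0,0,0],[0.12,0.028,0,0,0,0,0],[0.12,0.028,0,0,0,0,0]]]'
python3 -m handwheel '[[[0.12,0.028,0,0,0,0,0],[0.12,0.028,0,0,0,0,0],[0.12,0.028,0,0,0,0,0],[0.12,0.028,0,0,0,0,0],[0.12,0.028,0,0,0,0,0],[0.12,0.028,0,0,0,0,0],[0.12,0.028,0,0,0,0,0],[0.12,0.028,0,0,0,0,0],[0.12,0.028,0,0,0,0,0],[0,0,0,0,0,0,0]]]'
python3 -c "
from h import *
togo([-85,112,330])"
```

```text
time: 0.93
eef_pos: [153.7, -553.9, 331.5]
tcp_rot: [-2.488, -1.916, -0.0]
contact_force: [0.4, 0.3, -0.0]
gripper_width: -0.002
grip_force: 0.0
time: 1.77
eef_pos: [299.7, -281.2, 331.2]
tcp_rot: [-2.494, -1.91, 0.0]
contact_force: [0.9, -1.2, 0.4]
gripper_width: 0.002
grip_force: 0.0
time: 2.6
eef_pos: [432.2, -33.4, 331.2]
tcp_rot: [-2.487, -1.917, -0.003]
contact_force: [0.2, 0.4, 1.0]
gripper_width: 0.001
grip_force: 0.0
base -108.9 22.4 331.2 F [0.2 0.4 1. ] t 2.6 w 0.0 0.0
now-axes shift [0.358 0.097 0.005]
turn,+shift after (array([-0.   , -0.005,  0.01 ]), array([0.359, 0.096, 0.005])) 
alt (array([ 0.007, -0.   , -5.99 ]), array([-0.359, -0.096,  0.005])) q7 [ 0.3   0.39 -0.45  1.77  0.19  1.02 -0.48]
```

```bash
python3 -m handwheel '[[[0.12,0.032,0,0,0,0,0],[0.12,0.032,0,0,0,0,0],[0.12,0.032,0,0,0,0,0],[0,0,0.1,0,0,0,0],[0,0,0.12,0,0,0,0],[0,0,0.12,0,0,0,0],[0,0,0.12,0,0,0,0],[0,0,0.12,0,0,0,0],[0,0,0.12,0,0,0,0],[0,0,0.12,0,0,0,0]]]'
python3 -c "
from h import *
togo([-70,112,120])
p=np.load('p.npy')
for q in (0,.2,.4,.6,.8,1,1.2,1.4,1.6): print(q,fr(foot(q,115),.45).round())"
```

```text
time: 3.43
eef_pos: [476.9, 42.3, 124.9]
tcp_rot: [-2.493, -1.91, -0.0]
contact_force: [0.8, -0.6, -0.3]
gripper_width: -0.003
grip_force: 0.0
base -85.5 107.1 124.9 F [ 0.8 -0.6 -0.3] t 3.4333 w -0.0 0.0
now-axes shift [0.02  0.062 0.02 ]
turn,+shift after (array([-0.001, -0.001, -0.001]), array([0.02 , 0.062, 0.02 ])) 
alt (array([-1.000e-03,  1.000e-03,  5.999e+00]), array([-0.02 , -0.062,  0.02 ])) q7 [ 0.01  0.75 -0.29  1.95  0.42  0.5  -0.84]
0 [[-43. 111. 146.]]
0.2 [[-25. 115. 134.]]
0.4 [[ -6. 114. 121.]]
0.6 [[ 13. 108. 108.]]
0.8 [[30. 99. 96.]]
1 [[45. 85. 86.]]
1.2 [[58. 68. 77.]]
1.4 [[68. 48. 71.]]
1.6 [[74. 27. 67.]]
```

```bash
python3 -m handwheel '[[[0,0.04,0,0,0,0,0],[0.012,0.04,0,0,0,0,0],[0.005,0.039,0.025,0,0,0,0],[0.005,0.039,0.025,0,0,0,0],[0.005,0.039,0.025,0,0,0,0],[0.005,0.039,0.025,0,0,0,0],[-0.006,0.036,0.026,0,0,0,0],[-0.006,0.036,0.026,0,0,0,0]]]'
python3 -c "
from h import *
togo([-9,112,86])
cv2.imwrite('pics/a.png',np.hstack([cv2.resize(cv2.cvtColor(eyes.grab_frame(n),cv2.COLOR_RGB2BGR)[sl],(400,400)) for n,sl in (('scene',np.s_[180:380,180:380]),('top',np.s_[150:350,240:440]))]))"
```

```text
time: 4.1
eef_pos: [553.0, 27.0, 87.7]
tcp_rot: [-2.493, -1.911, 0.001]
contact_force: [-1.4, 0.0, -0.1]
gripper_width: 0.002
grip_force: 0.3
base -8.0 112.1 87.7 F [-1.4  0.  -0.1] t 4.1 w 0.0 0.3047192841768265
now-axes shift [-0.    -0.004  0.007]
turn,+shift after (array([-0.001,  0.   , -0.001]), array([-0.   , -0.004,  0.007])) 
alt (array([0.000e+00, 2.000e-03, 5.999e+00]), array([0.   , 0.004, 0.007])) q7 [ 0.05  0.89 -0.31  1.71  0.42  0.61 -0.76]
```

View pics/a.png

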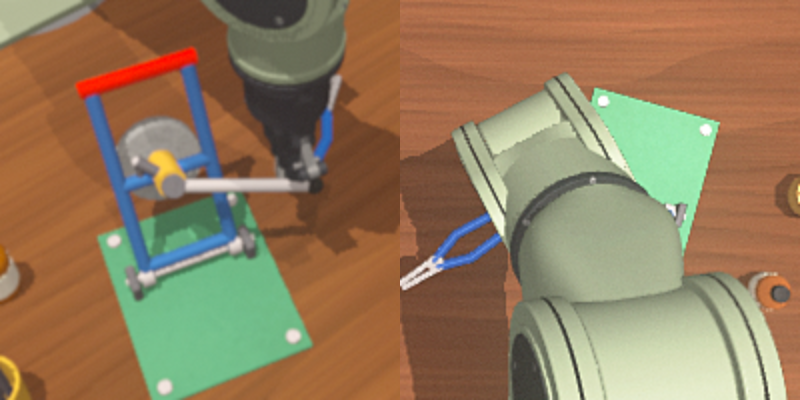

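The picture shows the fingers pushing the leg near its foot, at (310,185) in the left half. The frame is still folded back, so I'll carry on past dead centre.

```bash
python3 -m handwheel '[[[-0.012,0.034,0.026,0,0,0,0],[-0.012,0.034,0.026,0,0,0,0],[-0.011,0.028,0.013,0,0,0,0],[-0.011,0.028,0.013,0,0,0,0],[-0.011,0.028,0.013,0,0,0,0],[-0.026,0.03,0.016,0,0,0,0],[-0.026,0.03,0.016,0,0,0,0],[-0.036,0.026,0.008,0,0,0,0],[-0.036,0.026,0.008,0,0,0,0],[-0.04,0.012,0,0,0,0,0]]]'
python3 -m handwheel '[[[-0.05,0.008,0,0,0,0,0],[0,0,0,0,0,0,0],[0,0,0,0,0,0,0],[0,0,0,0,0,0,0]]]'
python3 -c "
from h import *
togo([60,130,52])
cv2.imwrite('pics/b.png',np.hstack([cv2.resize(cv2.cvtColor(eyes.grab_frame(n),cv2.COLOR_RGB2BGR)[sl],(400,400)) for n,sl in (('scene',np.s_[180:380,180:380]),('top',np.s_[150:350,240:440]))]))"
```

```text
time: 5.03
eef_pos: [605.5, -45.5, 53.2]
tcp_rot: [-2.494, -1.91, 0.0]
contact_force: [-1.0, 0.3, -0.2]
gripper_width: 0.0
grip_force: 0.0
time: 5.37
eef_pos: [603.7, -56.3, 53.8]
tcp_rot: [-2.493, -1.911, -0.001]
contact_force: [-1.3, 0.9, -0.1]
gripper_width: -0.001
grip_force: 0.0
base 62.6 44.8 53.8 F [-1.3  0.9 -0.1] t 5.3667 w -0.0 0.0
now-axes shift [ 0.341 -0.01   0.007]
turn,+shift after (array([-0.   , -0.001, -0.001]), array([ 0.341, -0.01 ,  0.007])) 
alt (array([-2.000e-03,  0.000e+00,  5.999e+00]), array([-0.341,  0.01 ,  0.007])) q7 [ 0.2   1.01 -0.33  1.52  0.45  0.69 -0.6 ]
```

View pics/b.png

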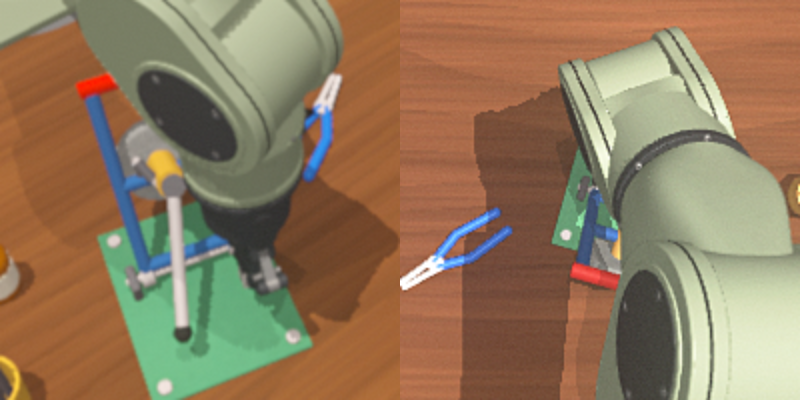

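The kickstand has snapped down; its foot is at (183,333) in the left half, clear of the fingers. Next I check the angle by projection and then move up and over to the handle.

```bash
python3 -c "
from h import *
p=np.load('p.npy')
for q in (1.8,1.95,2.09): print(q,(proj('scene',world(p,fr(foot(q),.45)))-180)*2)"
python3 -m handwheel '[[[0.02,0,-0.1,0,0,0,0],[0.02,0,-0.14,0,0,0,0],[0,0,-0.14,0,0,0,0],[0,0,-0.14,0,0,0,0],[0,0,-0.14,0,0,0,0],[0,0,-0.14,0,0,0,0],[0,0,-0.14,0,0,0,0],[0,0,-0.14,0,0,0,1],[0,0,0,0,0,0,1]]]'
python3 -c "
from h import *
togo([-91,0,300])"
```

```text
1.8 [[223.6221752  321.14216238]]
1.95 [[202.79799518 328.18353086]]
2.09 [[182.52059965 331.88807313]]
time: 6.22
eef_pos: [607.6, -46.1, 329.9]
tcp_rot: [2.49, 1.909, 0.011]
contact_force: [1.6, -0.2, 0.2]
gripper_width: 0.272
grip_force: 0.0
base 63.8 55.7 329.9 F [ 1.6 -0.2  0.2] t 6.2167 w 0.27 0.0
now-axes shift [-0.223 -0.62   0.114]
turn,+shift after (array([ 0.015, -0.005, -0.   ]), array([-0.223, -0.619,  0.12 ])) 
alt (array([-0.008, -0.024,  6.   ]), array([0.223, 0.619, 0.12 ])) q7 [ 0.21  0.7  -0.44  1.16  0.29  1.33 -0.46]
```

```bash
python3 -m handwheel '[[[-0.037,-0.103,0,0,0,0,1],[-0.037,-0.103,0,0,0,0,1],[-0.037,-0.103,0.01,0,0,0,1],[-0.037,-0.103,0.03,0,0,0,1],[-0.037,-0.103,0.04,0,0,0,1],[-0.037,-0.103,0.04,0,0,0,1],[0,0,0,0,0,0,1],[0,0,0,0,0,0,1]]]'
python3 -c "
from h import *
togo([-91,0,192])
cv2.imwrite('pics/c.png',np.hstack([cv2.resize(cv2.cvtColor(eyes.grab_frame(n),cv2.COLOR_RGB2BGR)[sl],(400,400)) for n,sl in (('scene',np.s_[160:360,180:380]),('top',np.s_[150:350,240:440]))]))"
```

```text
time: 6.88
eef_pos: [442.0, -60.4, 293.8]
tcp_rot: [2.493, 1.911, -0.0]
contact_force: [1.8, 0.8, -0.2]
gripper_width: 0.998
grip_force: 0.0
base -92.5 -1.1 293.8 F [ 1.8  0.8 -0.2] t 6.8833 w 1.0 0.0
now-axes shift [0.005 0.006 0.407]
turn,+shift after (array([ 0.   ,  0.001, -0.   ]), array([0.004, 0.006, 0.407])) 
alt (array([ 1.e-03, -0.e+00,  6.e+00]), array([-0.004, -0.006,  0.407])) q7 [ 0.36  0.46 -0.48  1.81  0.26  0.93 -0.49]
```

View pics/c.png

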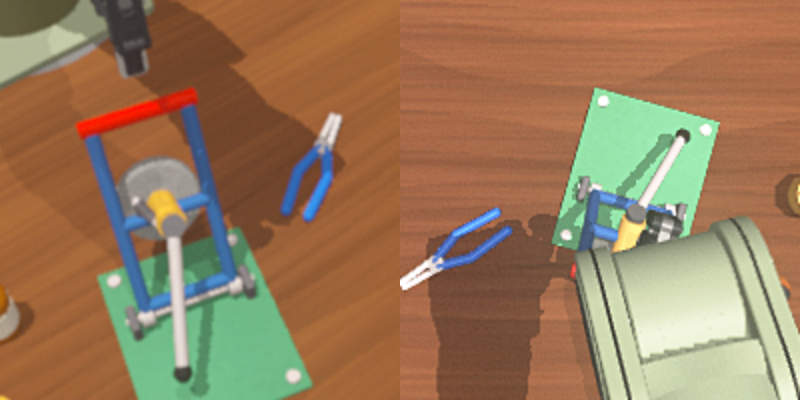

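The kickstand is down, with its foot at (182,373) in the left half, and the open gripper is above the red handle. I'll descend and close.

```bash
python3 -m handwheel '[[[0.004,0.006,0.08,0,0,0,1],[0,0,0.1,0,0,0,1],[0,0,0.1,0,0,0,1],[0,0,0.08,0,0,0,1],[0,0,0.047,0,0,0,1],[0,0,0,0,0,0,1],[0,0,0,0,0,0,0],[0,0,0,0,0,0,0],[0,0,0,0,0,0,0],[0,0,0,0,0,0,0]]]' 40
python3 -m handwheel '[[[0,0,0,0,0,0,0],[0,0,0,0,0,0,0],[0,0,0,0,0,0,0],[0,0,0,0,0,0,0]]]'
python3 -c "
from h import *
togo([0,0,213])
for t in (.36,.27,.18,.09,0): print(t,fr([0,0,210],t)-[0,0,19])"
```

```text
time: 7.82
eef_pos: [444.8, -59.9, 192.5]
tcp_rot: [2.493, 1.91, 0.001]
contact_force: [0.5, 0.3, -0.0]
gripper_width: 0.456
grip_force: 0.0
time: 8.15
eef_pos: [444.5, -59.9, 192.2]
tcp_rot: [2.494, 1.91, 0.0]
contact_force: [-2.1, 0.4, 6.0]
gripper_width: 0.172
grip_force: 38.8
base -90.2 -0.0 192.2 F [-2.1  0.4  6. ] t 8.15 w 0.17 38.8354754447937
now-axes shift [ 0.     0.361 -0.083]
turn,+shift after (array([ 0.001, -0.   , -0.001]), array([ 0.   ,  0.361, -0.083])) 
alt (array([-0.000e+00, -1.000e-03,  5.999e+00]), array([-0.   , -0.361, -0.083])) q7 [ 0.3   0.61 -0.39  1.97  0.38  0.63 -0.61]
0.36 [[-73.97758899   0.         199.53833297]]
0.27 [[-56.0136017    0.         205.39188824]]
0.18 [[-37.59621042   0.         209.60717549]]
0.09 [[-18.87449533   0.         212.15007393]]
0 [[  0.   0. 213.]]
```

```bash
python3 -m handwheel '[[[0,0.034,-0.0155,0,0,0,0],[0,0.034,-0.0155,0,0,0,0],[0,0.036,-0.0117,0,0,0,0],[0,0.036,-0.0117,0,0,0,0],[0,0.037,-0.0084,0,0,0,0],[0,0.037,-0.0084,0,0,0,0],[0,0.037,-0.005,0,0,0,0],[0,0.037,-0.005,0,0,0,0],[0,0.037,-0.0017,0,0,0,0],[0,0.036,-0.0017,0,0,0,0]]]'
python3 -m handwheel '[[[0,0,0,0,0,0,0],[0,0,0,0,0,0,0],[0,0,0,0,0,0,0],[0,0,0,0,0,0,0]]]'
python3 -c "
from h import *
togo([0,0,213])
cv2.imwrite('pics/d.png',np.hstack([cv2.resize(cv2.cvtColor(eyes.grab_frame(n),cv2.COLOR_RGB2BGR)[sl],(400,400)) for n,sl in (('scene',np.s_[180:380,180:380]),('top',np.s_[150:350,260:460]))]))
p=np.load('p.npy')
for t in (0,.05): print((proj('scene',world(p,fr([[0,55,210],[0,-55,210],foot(2.09)],t)))-180)*2)"
```

```text
time: 8.98
eef_pos: [531.5, -83.4, 213.4]
tcp_rot: [-2.493, -1.91, 0.001]
contact_force: [-4.5, 2.3, 1.4]
gripper_width: 0.17
grip_force: 41.7
time: 9.32
eef_pos: [531.2, -83.3, 213.1]
tcp_rot: [-2.494, -1.91, 0.0]
contact_force: [-3.7, 1.1, 4.3]
gripper_width: 0.167
grip_force: 42.3
base -0.4 -0.1 213.1 F [-3.7  1.1  4.3] t 9.3167 w 0.17 42.27818012237549
now-axes shift [0.    0.002 0.   ]
turn,+shift after (array([-0.001, -0.   , -0.001]), array([0.   , 0.002, 0.   ])) 
alt (array([-0.000e+00,  1.000e-03,  5.999e+00]), array([-0.   , -0.002,  0.   ])) q7 [ 0.32  0.7  -0.42  1.64  0.35  0.88 -0.5 ]
[[228.31833348 112.45446224]
 [101.00119295 154.47661846]
 [189.14201396 356.64692708]]
[[223.97763623 103.69105931]
 [ 97.58342275 145.06106988]
 [188.74636278 354.81762954]]
```

View pics/d.png

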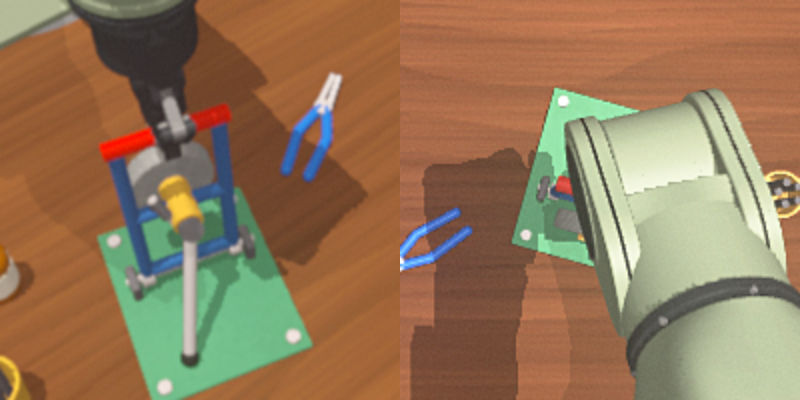

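The handle ends at (230,114) and (102,152) and the foot at (190,358) match the upright projection to within about 2 px in the enlarged view. The grip is steady at 42 N, so I'm handing it in.

```bash
python3 -c "
from workcell import arm
print(arm.finish_job())"
```

```text
the job is handed in; nothing more can be done
None
```

The job is handed in: the kickstand was snapped fully down while the stand was still folded back, and the stand is now upright on its foot with the gripper holding the handle. I steered clear of the bottle, cup and pliers, and the hand-in call didn't return a verdict.

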